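Show which jar to take from the pantry crate

ROBOT

A 7-joint arm with a two-finger parallel gripper is mounted at the origin on the work surface. World frame = base frame: x ahead of the robot, y to its left, z up, the work surface at z = 0. Lengths are in m, angles in rad, forces in N, time in s.
With the tool pointing down it reaches from about 0.35 to 0.9 m from the base axis. Payload 7.2 kg.
Tool frame: the origin (TCP) lies between the finger pads; the fingertips stand 17 mm ahead of it and the grasp point (between the pads) lies 2 mm behind it (env.tip_extent is the distance from the TCP to the fingertips, in m); z points along the fingers, y is the line along which they close (so a half turn about z gives the same grasp; the last joint's range is limited). The gripper opens to 88 mm and grips with 3 to 60 N. Pads are 20 mm wide; open, the fingers measure 115 mm over their backs; the gripper's body (75 mm by 178 mm) begins 61 mm behind the grasp point.
Start: joints at [-1.344, 0.411, -0.013, 1.596, 0.006, 1.134, -0.082], TCP at [0.182, 0.598, 0.24] pointing down, gripper open.
Joint ranges: [-2.95, 2.95], [-0.29, 1.99], [-1.47, 1.44], [0.14, 2.54], [-1.03, 4.17], [0.13, 1.85], [-2.86, 2.86]. Speed limits (rad/s): [2.39, 2.39, 3.01, 3.01, 3.14, 3.14, 3.14].

INTERFACE

Orientations are given as a unit quaternion [x, y, z, w].
In Python, from plant import env gives the robot as it stands.
- The arm moves only by the shell command python3 -m pendant 'ROWS' [OPENING] [FORCE]. ROWS is JSON, a list of rows, each an object of numbers: "x", "y", "z": the shift along the tool's x, y, z in mm; "rx", "ry", "rz": the turn, a rotation vector about the tool's x, y, z in degrees. In form: [{"x": .., "y": .., "z": .., "rx": .., "ry": .., "rz": ..}, ...]. A call has exactly 5 rows; each row is the pose to reach, as a shift and turn from the pose commanded when the call began, along the tool's axes at that moment; what a row does not reach only later rows make up. A row lasts 1/12 s, in which the tool goes at most 41.7 mm and 7.16 degrees, less where a joint would pass 70% of its speed; a pose out of reach is approached as far as the arm can. A call with a gripper value outside its range is refused whole. OPENING is the gripper command: -1 is shut, 1 is fully open, values between are in proportion, set as the call begins (- or left out, the last holds). The fingers move at their own pace and stop on an object; FORCE is the grip in N (left out, the last holds). Time passes only in rows, so rows that repeat a pose let the fingers close, or fill a call up. It gives the time, the measured TCP pose, the force, the opening and the grip force at its end, in the units of the state.
- env.get_obs(): the state, without advancing time (a new reading comes with each control period).
- env.camera(name): name is "side" or "top" or "wrist"; returns the picture (480x640x3 uint8, blue, green, red); there is no depth.
- env.get_calibration(name): a dict with "fov_y" (degrees; the focal length in pixels is half the picture's height over the tangent of half this angle, whatever the lens; pixels are square), "cx", "cy" (the principal point, pixels), "k1" (the pictures are not rectified: a ray, as slopes to the right and down, at radius r is drawn at 1 + k1 r^2 times it, then the intrinsics apply), "R" (3x3) and "t" (3): a world point X has camera coordinates R X + t. Camera axes: x right, y down, z forward; pixel columns grow to the right and rows downward; lengths in m; the calibration is good to about 2 mm. A picture is of the moment at which its call begins: read the wrist's pose just before it. get_calibration takes no time and is no camera call; for the wrist camera it gives the pose at the moment of the call.
- env.job_done(): hands the job in; it is judged then, once.
Trained networks look in the newest picture that a camera, given by its name, has taken for a name from the list of things; names that differ only in an ending like _2 or _b are one class to them, and where a whole thing is asked for, a point or a joint stands for the part that bears it (a point fixed in the world has none). Each returns a list of dicts, best first, with "score" (0 to 1); they miss things now and then, are a little off and sometimes report something else, mostly with a low value. They report only what shows in the picture. A call takes as long as a camera call.
- env.find_in(label, camera): "extent" ([left, top, width, height] in pixels, round what is visible of it).
- env.place_of(label, camera): "point" ([column, row] in pixels: a listed point, or the origin of a listed thing).
The state is a dict: "t": time; "joint_pos": joint angles; "qvel": joint speeds; "tau": joint torques, N m; "position": TCP position; "orientation": TCP orientation; "force": force on the tool from outside, world axes, zero at the start; "wrist_torque": the same for the moment, N m; "gripper_width": finger opening in m; "gripper_force": force on a finger pad.
Only numpy, scipy, OpenCV 4.12 (cv2) and the standard library are available. Lean on these libraries where they do the work, as an engineer would, in place of code of your own. Each camera call takes 0.05 s, during which the arm holds its last target. There are 200 camera calls.

TASK

Show a helper which preserve to take: push the fork handle on the jar crate's wooden cover with your fingertips until the cover is slid fully open, towards the two jars that stand uncovered. Then point down at the jar of green olives (green lid): hold the fingertips a few centimetres straight above the middle of its lid, without touching it, and stay there for two seconds. Finally raise the hand about 20 cm straight up, leaving the cover open, and do not touch any jar or disturb the mug and spoon.

Things in the scene. Friction and masses are not known exactly. Their poses are not given: they have to be found in the camera images.
- crate: open wooden jar crate fixed to the work surface, 130 mm (its x) by 400 mm (its y) by 112 mm high; origin at the centre of its underside. Four jars stand in a row along its y, near x = 0 (within 6 mm), at about y = -138, -46, 46 and 138 mm. Two 10 mm rails along the top of its long sides carry the cover
- cover (a joint): wooden cover, 130 mm (crate's x) by 190 mm (y), 10 mm thick, top 123 mm above the work surface, sliding along the crate's +y. Value in m: 0 = shut, over the places at the -y end; 0.185 = fully open at its stop, over those at the +y end; starts at 0 to 0.03. Friction about 1.5 N; stays where left. The olive and pepper jars start under it, in either order
- fork_handle (a point): the cover's handle: a steel fork lying along the crate's x across the cover's middle, on two 12 mm studs (x = -42, +38 mm). Origin: middle of the bar, 150 mm above the work surface, 27 mm above the cover; moves with the cover, axes as the crate's. Bar 13 mm wide (y), 7 mm thick, x = -54 to +27 mm; head 26 mm wide to x = 49 mm; tines end at 78 mm
- olive_jar: glass jar of green olives with a flat green lid (65 mm across), 68 mm across, 92 mm tall, 0.4 kg, loose, upright in the crate. Origin: centre of its underside, 12 mm above the work surface; z up its axis. The jar to point at; hidden from above by the cover at the start
- olive_jar_top (a point): middle of the olive jar's lid, on its top face, 104 mm above the work surface
- pepper_jar: glass jar of red peppers with a flat red lid (65 mm across), 68 mm across, 92 mm tall, 0.4 kg, loose, upright in the crate. Origin: centre of its underside, 12 mm above the work surface; z up its axis. Leave alone; also under the cover at the start
- apricot_jar: glass jar of apricots with a flat orange lid (65 mm across), 68 mm across, 92 mm tall, 0.4 kg, loose, upright in the crate. Origin: centre of its underside, 12 mm above the work surface; z up its axis. Leave alone; in the uncovered half at the start
- onion_jar: glass jar of pale onions with a flat white lid (65 mm across), 68 mm across, 92 mm tall, 0.4 kg, loose, upright in the crate. Origin: centre of its underside, 12 mm above the work surface; z up its axis. Leave alone; in the uncovered half at the start
- mug: blue ceramic mug, 76 mm across and 85 mm tall, with a handle on its +y side, loose on the work surface on the far side of the crate; origin at the centre of its underside. Leave alone
- spoon: spoon, about 0.2 m long, lying loose on the work surface on the robot's side of the crate, roughly parallel to it; handle to its own -x. Leave alone

How it is judged:
On the way, in this order (a step that is already met when the one before it is completed fails the run):
1. the hand is at the fork handle (grasp point within 60 mm of its middle) while the cover slides past half way (distance between the grasp point and fork_handle below 0.06 m and value of joint cover above 0.09 m), for 0.05 s.
2. the cover is slid fully open (value above 0.172) (value of joint cover above 0.172 m), for 0.1 s.
3. the fingertips point at the olive jar from just above the middle of its lid, touching nothing, for 1.6 s (grasp point within 34 mm sideways of the middle, 15 to 80 mm above the lid) (value of joint cover above 0.172 m and horizontal distance between the grasp point and olive_jar_top below 0.034 m and z of the grasp point in the frame of olive_jar_top between 0.015 and 0.08 m and contact force between the fingers and anything else below 0.2 N), for 1.6 s.
At the end, for the whole second after the job is handed in: The cover is open (above 0.172 of 0.185), the hand is raised (grasp point at least 140 mm above the olive jar's lid), every jar, the mug and the spoon are within 12 mm of where they began, and the olive jar is upright (value of joint cover above 0.172 m and z of the grasp point in the frame of olive_jar_top above 0.14 m and angle between olive_jar's own z axis and vertical below 0.1 rad and distance of each of olive_jar, pepper_jar, apricot_jar, onion_jar, mug, spoon from where it was at the start of the episode below 0.012 m); the robot touches nothing.
It fails at once if the robot touches a jar (over 0.5 N) (contact force between any of the fingers, the arm and olive_jar above 0.5 N or contact force between any of the fingers, the arm and pepper_jar above 0.5 N or contact force between any of the fingers, the arm and apricot_jar above 0.5 N or contact force between any of the fingers, the arm and onion_jar above 0.5 N).
It fails at once if a jar is lifted (more than 15 mm) (height (world z) of any of olive_jar, pepper_jar, apricot_jar, onion_jar above 0.027 m).
It fails at once if the mug or the spoon is shifted by more than 12 mm (distance of any of mug, spoon from where it was at the start of the episode above 0.012 m).
It also fails if it takes over 51 s, if anything falls off the work surface, if the arm or the gripper's body presses on something with over 40 N, if the wrist force passes 120 N, or if a joint passes its speed limit or range.

## Working session

There is one attempt and no reset: what is moved stays moved. The work goes in short steps, Python scripts to look and compute and a shell command to move; the robot and the scene stay as the last step left them, time stands still between calls to the robot, and variables do not carry over. Pictures are saved under pics/ and viewed, at most 10 in all, crops included, and the job is handed in when it is done.

```bash
mkdir -p pics; cat > h.py <<'E'
import numpy as np, cv2
from plant import env
from scipy.spatial.transform import Rotation as Ro
def ray(cam,px,c=None):
    c=c or env.get_calibration(cam); f=240/np.tan(np.radians(c['fov_y'])/2)
    d=np.array([(px[0]-c['cx'])/f,(px[1]-c['cy'])/f]); s=d.copy()
    for _ in range(20): s=d/(1+c['k1']*(s@s))
    R=np.array(c['R']);t=np.array(c['t']); return -R.T@t, R.T@np.array([s[0],s[1],1])
def at_z(cam,px,z,c=None):
    o,d=ray(cam,px,c); return o+d*(z-o[2])/d[2]
def totool(p):
    ob=env.get_obs(); R=Ro.from_quat(ob['orientation'])
    return R.inv().apply(np.array(p)-ob['position'])*1000
E
python3 - <<'E'
from h import *
for cam in ('top','side'):
    cv2.imwrite(f'pics/{cam}0.png',env.camera(cam))
    for n,z in [('crate',0),('fork_handle',.15),('apricot_jar',.012),('onion_jar',.012),('mug',0),('spoon',0.005)]:
        r=env.place_of(n,cam); e=env.find_in(n,cam)
        for q in r[:2]: print(cam,n,round(q['score'],2),np.round(q['point']),at_z(cam,q['point'],z).round(3), [np.round(x['extent']) for x in e[:1]])
ob=env.get_obs();print(ob['t'],ob['position'],Ro.from_quat(ob['orientation']).as_matrix().round(3),ob['gripper_width'],env.tip_extent)
E
```

```text
top crate 0.55 [340. 370.] [ 0.415 -0.003  0.   ] [array([236., 232., 276., 123.])]
top fork_handle 0.58 [439. 288.] [ 0.539 -0.134  0.15 ] [array([364., 235., 140., 106.])]
top apricot_jar 0.96 [340. 296.] [ 0.536 -0.006  0.012] [array([318., 272.,  47.,  45.])]
top onion_jar 0.59 [280. 307.] [0.519 0.095 0.012] [array([259., 286.,  49.,  39.])]
top mug 0.61 [334. 212.] [0.684 0.004 0.   ] [array([289., 174.,  69.,  54.])]
top spoon 0.59 [342. 373.] [ 0.409 -0.006  0.005] []
side crate 0.69 [372. 286.] [ 0.538 -0.05   0.   ] [array([262., 166., 201., 228.])]
side fork_handle 0.6 [406. 181.] [ 0.547 -0.145  0.15 ] []
side apricot_jar 0.73 [362. 299.] [ 0.529 -0.003  0.012] [array([340., 237.,  47.,  73.])]
side mug 0.76 [279. 268.] [0.693 0.005 0.   ] [array([237., 216.,  64.,  68.])]
side spoon 0.59 [432. 336.] [ 0.411 -0.006  0.005] [array([393., 288.,  70.,  97.])]
1.3 [0.18160894 0.59806389 0.23965595] [[-0.957  0.291  0.   ]
 [ 0.291  0.957  0.   ]
 [-0.     0.    -1.   ]] 0.0879686455285965 0.017
```

View pics/top0.png

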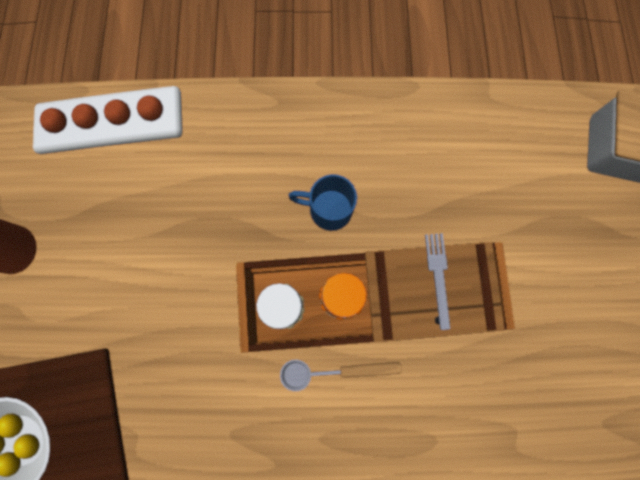

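View pics/side0.png

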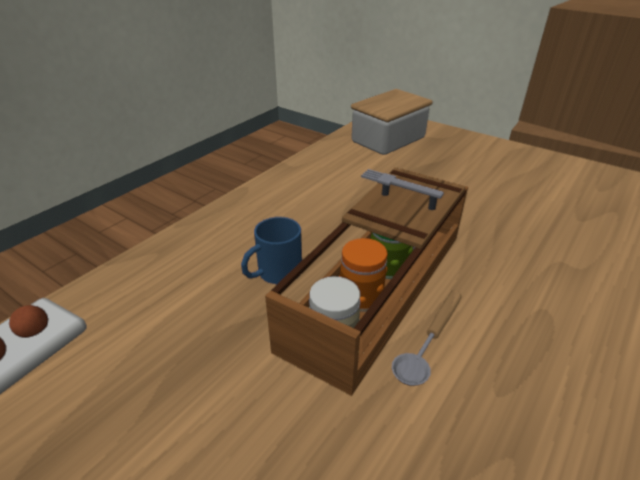

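The top view shows the crate with its uncovered end (+y) to the left: white lid at (279,306), orange lid at (344,296). The fork bar middle is about (440,290) and the spoon runs along row ~370. The side view shows the green jar next to the apricot one, at about (390,250), so it is in the inner place.

```bash
python3 - <<'E'
from h import *
cs=np.array([at_z('top',p,.112) for p in [(238,263),(502,243),(514,328),(243,352)]])
print(cs.round(3),'centre',cs.mean(0).round(3))
for s,p in [('white',(279,306)),('orange',(344,296))]: print(s,at_z('top',p,.104).round(3))
for p in [(445,327),(438,268),(435,235)]: print('fork',at_z('top',p,.15).round(3))
yd=(cs[0]-cs[1]+cs[3]-cs[2])[:2]; print('crate y angle',np.degrees(np.arctan2(yd[1],yd[0])))
E
```

```text
[[ 0.58   0.15   0.112]
 [ 0.608 -0.244  0.112]
 [ 0.482 -0.253  0.112]
 [ 0.453  0.14   0.112]] centre [ 0.531 -0.052  0.112]
white [0.518 0.09  0.104]
orange [ 0.532 -0.005  0.104]
fork [ 0.486 -0.139  0.15 ]
fork [ 0.567 -0.133  0.15 ]
fork [ 0.614 -0.132  0.15 ]
crate y angle 94.1347832452202
```

```bash
python3 -m pendant '[{"rz":7},{"rz":14},{"rz":21},{"rz":28},{"rz":35}]' -1 10; python3 -m pendant '[{"rz":7},{"rz":14},{"rz":21},{"rz":28},{"rz":34}]'
python3 -m pendant '[{"x":-32,"y":12},{"x":-64,"y":24},{"x":-96,"y":36},{"x":-128,"y":48},{"x":-158,"y":61}]'
python3 -m pendant '[{"x":-32,"y":12},{"x":-64,"y":24},{"x":-96,"y":36},{"x":-128,"y":48},{"x":-158,"y":61}]'
python3 -m pendant '[{"x":-32,"y":12},{"x":-64,"y":24},{"x":-96,"y":36},{"x":-128,"y":48},{"x":-158,"y":61}]'
python3 -m pendant '[{"x":-32,"y":12},{"x":-64,"y":24},{"x":-96,"y":36},{"x":-128,"y":48},{"x":-158,"y":61}]'
python3 -m pendant '[{"x":-32,"y":12},{"x":-64,"y":24},{"x":-96,"y":36},{"x":-128,"y":48},{"x":-158,"y":61}]'
python3 - <<'E'
from h import *
cv2.imwrite('pics/w1.png',env.camera('wrist'))
cv2.imwrite('pics/t1.png',env.camera('top'))
for cam in('wrist','top','side'):
    if cam=='side': env.camera(cam)
    for q in env.place_of('fork_handle',cam)[:2]: print(cam,q,at_z(cam,q['point'],.15).round(4),totool(at_z(cam,q['point'],.15)).round())
ob=env.get_obs();print(ob['t'],ob['position'],Ro.from_quat(ob['orientation']).as_matrix().round(3),ob['force'])
E
```

```text
top {'point': [439.0, 288.6], 'score': 0.68} [ 0.5385 -0.1333  0.15  ] [-554. -596.   90.]
side {'point': [407.6, 185.3], 'score': 0.81} [ 0.5378 -0.1346  0.15  ] [-554. -597.   90.]
1.6 [0.18161361 0.5980213  0.23964837] [[-0.957  0.291  0.   ]
 [ 0.291  0.957 -0.   ]
 [-0.    -0.    -1.   ]] [0.05840918 0.37909802 0.11045514]$[0]: bad value
$[0]: bad value
$[0]: bad value
$[0]: bad value
$[0]: bad value
$[0]: bad value
$[0]: bad value
```

View pics/w1.png

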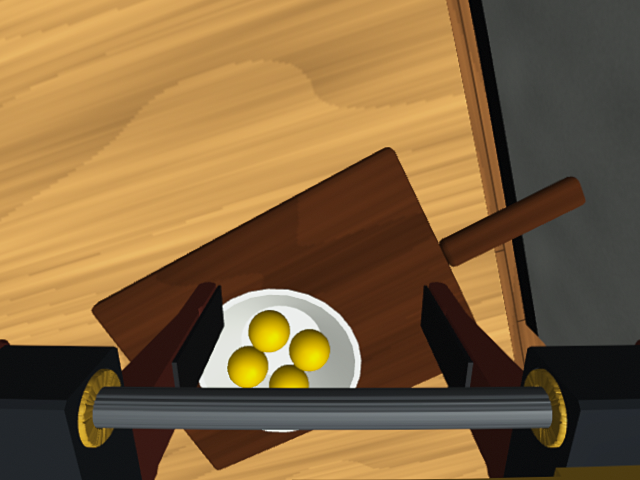

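The wrist view shows the lemon bowl at (280,360), so the arm has not moved: every row was refused because each one needs all six keys.

```bash
python3 -m pendant '[{"x":0,"y":0,"z":0,"rx":0,"ry":0,"rz":7},{"x":0,"y":0,"z":0,"rx":0,"ry":0,"rz":14},{"x":0,"y":0,"z":0,"rx":0,"ry":0,"rz":21},{"x":0,"y":0,"z":0,"rx":0,"ry":0,"rz":28},{"x":0,"y":0,"z":0,"rx":0,"ry":0,"rz":35}]' -1 10; python3 -m pendant '[{"x":0,"y":0,"z":0,"rx":0,"ry":0,"rz":7},{"x":0,"y":0,"z":0,"rx":0,"ry":0,"rz":14},{"x":0,"y":0,"z":0,"rx":0,"ry":0,"rz":21},{"x":0,"y":0,"z":0,"rx":0,"ry":0,"rz":28},{"x":0,"y":0,"z":0,"rx":0,"ry":0,"rz":34}]'
python3 -m pendant '[{"x":-32,"y":12,"z":0,"rx":0,"ry":0,"rz":0},{"x":-64,"y":24,"z":0,"rx":0,"ry":0,"rz":0},{"x":-96,"y":36,"z":0,"rx":0,"ry":0,"rz":0},{"x":-128,"y":48,"z":0,"rx":0,"ry":0,"rz":0},{"x":-158,"y":61,"z":0,"rx":0,"ry":0,"rz":0}]'
```

```text
t: 2.02
position: [0.1816, 0.598, 0.2397]
orientation: [0.44, 0.898, 0.0, -0.0]
force: [0.8, -0.3, 0.7]
gripper_width: 0.058
gripper_force: 0.0
t: 2.43
position: [0.1815, 0.5981, 0.2397]
orientation: [0.684, 0.73, 0.0, -0.0]
force: [0.2, -0.3, 0.6]
gripper_width: 0.0246
gripper_force: 0.0
t: 2.85
position: [0.2541, 0.4431, 0.2397]
orientation: [0.681, 0.732, 0.0, -0.0]
force: [0.8, -0.4, 0.1]
gripper_width: 0.0005
gripper_force: 0.0
```

```bash

python3 -m pendant '[{"x":-32,"y":12,"z":0,"rx":0,"ry":0,"rz":0},{"x":-64,"y":24,"z":0,"rx":0,"ry":0,"rz":0},{"x":-96,"y":36,"z":0,"rx":0,"ry":0,"rz":0},{"x":-128,"y":48,"z":0,"rx":0,"ry":0,"rz":0},{"x":-158,"y":61,"z":0,"rx":0,"ry":0,"rz":0}]' |head -2
python3 -m pendant '[{"x":-32,"y":12,"z":0,"rx":0,"ry":0,"rz":0},{"x":-64,"y":24,"z":0,"rx":0,"ry":0,"rz":0},{"x":-96,"y":36,"z":0,"rx":0,"ry":0,"rz":0},{"x":-128,"y":48,"z":0,"rx":0,"ry":0,"rz":0},{"x":-158,"y":61,"z":0,"rx":0,"ry":0,"rz":0}]' |head -2
python3 -m pendant '[{"x":-32,"y":12,"z":0,"rx":0,"ry":0,"rz":0},{"x":-64,"y":24,"z":0,"rx":0,"ry":0,"rz":0},{"x":-96,"y":36,"z":0,"rx":0,"ry":0,"rz":0},{"x":-128,"y":48,"z":0,"rx":0,"ry":0,"rz":0},{"x":-158,"y":61,"z":0,"rx":0,"ry":0,"rz":0}]' |head -2
python3 -m pendant '[{"x":-32,"y":12,"z":0,"rx":0,"ry":0,"rz":0},{"x":-64,"y":24,"z":0,"rx":0,"ry":0,"rz":0},{"x":-96,"y":36,"z":0,"rx":0,"ry":0,"rz":0},{"x":-128,"y":48,"z":0,"rx":0,"ry":0,"rz":0},{"x":-158,"y":61,"z":0,"rx":0,"ry":0,"rz":0}]' |head -2
python3 - <<'E'
from h import *
cv2.imwrite('pics/w2.png',env.camera('wrist'))
for q in env.place_of('fork_handle','wrist')[:2]: print(q,at_z('wrist',q['point'],.15).round(4),totool(at_z('wrist',q['point'],.15)).round())
print('target by top', totool([.5385,-.134,.15]).round())
ob=env.get_obs();print(ob['t'],ob['position'],Ro.from_quat(ob['orientation']).as_matrix().round(3),ob['force'])
E
```

```text
t: 3.27
position: [0.3263, 0.2898, 0.2399]
t: 3.68
position: [0.3985, 0.1366, 0.24]
t: 4.1
position: [0.4707, -0.0167, 0.24]
t: 4.52
position: [0.5429, -0.1699, 0.2397]
{'point': [315.7, 193.4], 'score': 0.88} [ 0.5371 -0.1401  0.15  ] [34. -4. 90.]
{'point': [325.0, 4.6], 'score': 0.36} [ 0.5357 -0.0408  0.15  ] [133.   1.  89.]
target by top [40. -2. 90.]
4.6167 [ 0.54317721 -0.17352324  0.23978424] [[-0.066  0.998  0.001]
 [ 0.998  0.066 -0.004]
 [-0.004  0.001 -1.   ]] [ 0.13837723 -0.08378966  0.13680444]
```

View pics/w2.png

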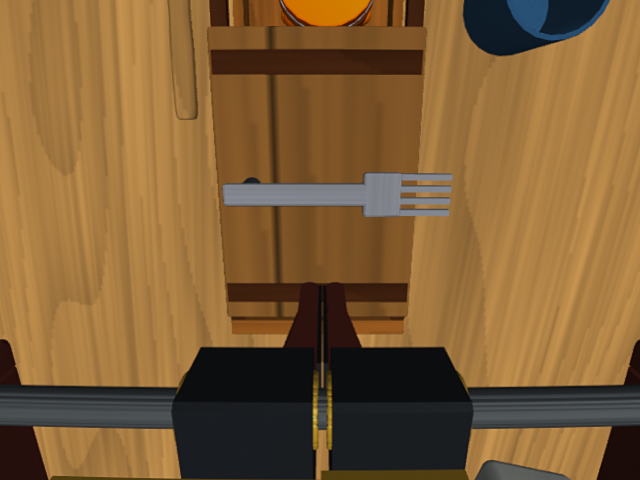

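The fork bar is at (316,193), parallel to the finger line and 34–40 mm ahead of the TCP. I'll go down behind it, then push.

```bash

python3 -m pendant '[{"x":0,"y":-3,"z":18,"rx":0,"ry":0,"rz":0},{"x":0,"y":-3,"z":36,"rx":0,"ry":0,"rz":0},{"x":0,"y":-3,"z":54,"rx":0,"ry":0,"rz":0},{"x":0,"y":-3,"z":72,"rx":0,"ry":0,"rz":0},{"x":0,"y":-3,"z":88,"rx":0,"ry":0,"rz":0}]'
python3 -m pendant '[{"x":5,"y":0,"z":0,"rx":0,"ry":0,"rz":0},{"x":10,"y":0,"z":0,"rx":0,"ry":0,"rz":0},{"x":15,"y":0,"z":0,"rx":0,"ry":0,"rz":0},{"x":20,"y":0,"z":0,"rx":0,"ry":0,"rz":0},{"x":25,"y":0,"z":0,"rx":0,"ry":0,"rz":0}]'
python3 - <<'E'
from h import *
env.camera('wrist'); env.camera('top')
for c in ('wrist','top'):
  for q in env.place_of('fork_handle',c)[:1]: print(q,at_z(c,q['point'],.15).round(4),totool(at_z(c,q['point'],.15)).round())
print(env.get_obs()['position'],env.get_obs()['force'])
E
```

```text
t: 5.03
position: [0.5391, -0.1672, 0.1507]
orientation: [0.681, 0.732, 0.0, -0.0]
force: [0.4, 0.8, -0.3]
gripper_width: 0.0003
gripper_force: 0.0
t: 5.45
position: [0.5381, -0.143, 0.1527]
orientation: [0.681, 0.732, 0.0, 0.001]
force: [0.9, -1.3, 1.4]
gripper_width: 0.0003
gripper_force: 0.9
{'point': [321.9, 281.5], 'score': 0.89} [ 0.5365 -0.1262  0.15  ] [16. -0.  2.]
{'point': [430.5, 289.2], 'score': 0.75} [ 0.5378 -0.1214  0.15  ] [21.  1.  2.]
[ 0.53798817 -0.1427954   0.15211366] [ 0.26557948 -0.13735733  0.27069775]
```

```bash

python3 -m pendant '[{"x":12,"y":0,"z":0,"rx":0,"ry":0,"rz":0},{"x":24,"y":0,"z":0,"rx":0,"ry":0,"rz":0},{"x":36,"y":0,"z":0,"rx":0,"ry":0,"rz":0},{"x":48,"y":0,"z":0,"rx":0,"ry":0,"rz":0},{"x":60,"y":0,"z":0,"rx":0,"ry":0,"rz":0}]'
python3 -m pendant '[{"x":12,"y":0,"z":0,"rx":0,"ry":0,"rz":0},{"x":24,"y":0,"z":0,"rx":0,"ry":0,"rz":0},{"x":36,"y":0,"z":0,"rx":0,"ry":0,"rz":0},{"x":48,"y":0,"z":0,"rx":0,"ry":0,"rz":0},{"x":60,"y":0,"z":0,"rx":0,"ry":0,"rz":0}]'
python3 -m pendant '[{"x":4,"y":0,"z":0,"rx":0,"ry":0,"rz":0},{"x":8,"y":0,"z":0,"rx":0,"ry":0,"rz":0},{"x":12,"y":0,"z":0,"rx":0,"ry":0,"rz":0},{"x":16,"y":0,"z":0,"rx":0,"ry":0,"rz":0},{"x":20,"y":0,"z":0,"rx":0,"ry":0,"rz":0}]'
python3 - <<'E'
from h import *
cv2.imwrite('pics/t3.png',env.camera('top'))
for c in ('top',):
  for q in env.place_of('fork_handle',c)[:1]: print(q,at_z(c,q['point'],.15).round(4),totool(at_z(c,q['point'],.15)).round())
E
```

```text
t: 6.07
position: [0.5333, -0.0818, 0.1517]
orientation: [0.681, 0.732, 0.0, 0.0]
force: [0.2, -2.0, 2.0]
gripper_width: 0.0004
gripper_force: 1.0
t: 6.48
position: [0.5291, -0.0224, 0.1517]
orientation: [0.681, 0.732, 0.0, 0.0]
force: [2.0, -2.1, 1.3]
gripper_width: 0.0007
gripper_force: 1.0
t: 6.9
position: [0.5274, -0.0039, 0.1515]
orientation: [0.682, 0.732, -0.0, -0.0]
force: [1.2, -2.2, -1.1]
gripper_width: 0.0006
gripper_force: 0.8
```

```bash

python3 -m pendant '[{"x":2,"y":0,"z":0,"rx":0,"ry":0,"rz":0},{"x":4,"y":0,"z":0,"rx":0,"ry":0,"rz":0},{"x":6,"y":0,"z":0,"rx":0,"ry":0,"rz":0},{"x":8,"y":0,"z":0,"rx":0,"ry":0,"rz":0},{"x":10,"y":0,"z":0,"rx":0,"ry":0,"rz":0}]' | grep -E "pos|force: \["
python3 -m pendant '[{"x":1,"y":0,"z":0,"rx":0,"ry":0,"rz":0},{"x":2,"y":0,"z":0,"rx":0,"ry":0,"rz":0},{"x":3,"y":0,"z":0,"rx":0,"ry":0,"rz":0},{"x":4,"y":0,"z":0,"rx":0,"ry":0,"rz":0},{"x":5,"y":0,"z":0,"rx":0,"ry":0,"rz":0}]'| grep -E "pos|force: \["
python3 - <<'E'
from h import *
im=env.camera('top');cv2.imwrite('pics/t4.png',cv2.resize(im[160:400,200:540],None,fx=2,fy=2))
for c in ('top',):
  for n in ('fork_handle','olive_jar_top'):
    for q in env.place_of(n,c)[:1]: print(n,q,at_z(c,q['point'],.15 if n[0]=='f' else .104).round(4))
E
```

```text
position: [0.5266, 0.0063, 0.1515]
force: [-0.6, -1.7, 0.4]
position: [0.5265, 0.0113, 0.1516]
force: [-1.6, -1.1, -0.8]
```

View pics/t4.png

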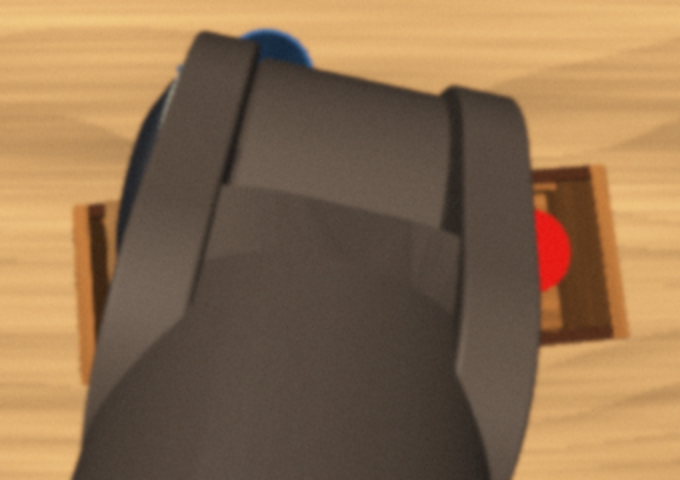

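The red lid shows at the far -y end (crop (545,250)), so the olive jar is indeed in the inner place. I haven't felt the stop yet, so I'll keep pushing in small steps.

```bash

python3 -m pendant '[{"x":1,"y":0,"z":0,"rx":0,"ry":0,"rz":0},{"x":2,"y":0,"z":0,"rx":0,"ry":0,"rz":0},{"x":3,"y":0,"z":0,"rx":0,"ry":0,"rz":0},{"x":4,"y":0,"z":0,"rx":0,"ry":0,"rz":0},{"x":4,"y":0,"z":0,"rx":0,"ry":0,"rz":0}]' | grep -E "pos|force: \["
python3 -m pendant '[{"x":1,"y":0,"z":0,"rx":0,"ry":0,"rz":0},{"x":2,"y":0,"z":0,"rx":0,"ry":0,"rz":0},{"x":3,"y":0,"z":0,"rx":0,"ry":0,"rz":0},{"x":4,"y":0,"z":0,"rx":0,"ry":0,"rz":0},{"x":4,"y":0,"z":0,"rx":0,"ry":0,"rz":0}]' | grep -E "pos|force: \["
```

```text
position: [0.5265, 0.0155, 0.1517]
force: [0.1, -1.1, -0.3]
position: [0.5261, 0.0196, 0.1517]
force: [1.4, -0.1, -0.8]
```

```bash

python3 - <<'E'
from h import *
im=env.camera('wrist');cv2.imwrite('pics/w5.png',im)
for q in env.place_of('fork_handle','wrist')[:1]: print(q,at_z('wrist',q['point'],.15).round(4),totool(at_z('wrist',q['point'],.15)).round())
print(env.get_obs()['force'],env.get_obs()['position'])
E
```

```text
{'point': [323.6, 282.1], 'score': 0.82} [0.525  0.0358 0.15  ] [16.  0.  2.]
[ 0.02075514  0.04084707 -0.03387505] [0.52591531 0.01954003 0.15164869]
```

View pics/w5.png

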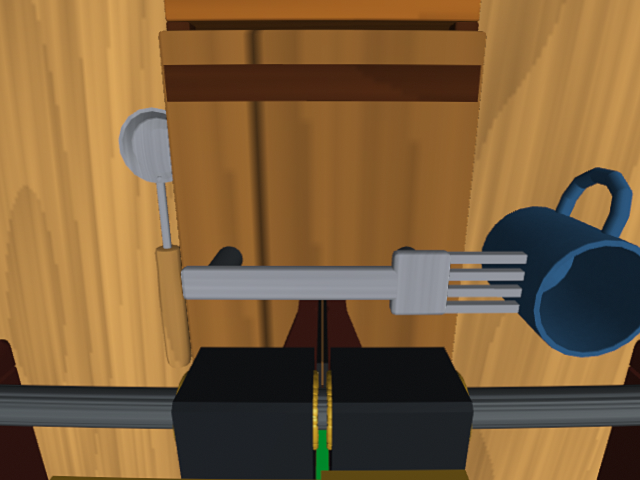

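The cover's front edge is at row 31 and the end wall at row ~22, so there's a small gap left. The fork is in contact at (324,282). I'll keep pushing until the stop shows in the force.

```bash

python3 -m pendant '[{"x":1,"y":0,"z":0,"rx":0,"ry":0,"rz":0},{"x":2,"y":0,"z":0,"rx":0,"ry":0,"rz":0},{"x":3,"y":0,"z":0,"rx":0,"ry":0,"rz":0},{"x":4,"y":0,"z":0,"rx":0,"ry":0,"rz":0},{"x":4,"y":0,"z":0,"rx":0,"ry":0,"rz":0}]' | grep -E "pos|force: \["
python3 -m pendant '[{"x":1,"y":0,"z":0,"rx":0,"ry":0,"rz":0},{"x":2,"y":0,"z":0,"rx":0,"ry":0,"rz":0},{"x":3,"y":0,"z":0,"rx":0,"ry":0,"rz":0},{"x":4,"y":0,"z":0,"rx":0,"ry":0,"rz":0},{"x":4,"y":0,"z":0,"rx":0,"ry":0,"rz":0}]' | grep -E "pos|force: \["
```

```text
position: [0.5256, 0.0235, 0.1516]
force: [-0.4, -1.1, 0.7]
position: [0.5255, 0.0244, 0.1517]
force: [1.1, -9.8, -0.9]
```

Stop reached (9.8 N). Next I'll back off, raise and find the olive lid.

```bash

python3 -m pendant '[{"x":-8,"y":0,"z":0,"rx":0,"ry":0,"rz":0},{"x":-15,"y":0,"z":0,"rx":0,"ry":0,"rz":0},{"x":-15,"y":0,"z":-20,"rx":0,"ry":0,"rz":0},{"x":-15,"y":0,"z":-40,"rx":0,"ry":0,"rz":0},{"x":-15,"y":0,"z":-60,"rx":0,"ry":0,"rz":0}]' | grep -E "pos|force: \["
python3 -m pendant '[{"x":-25,"y":0,"z":-5,"rx":0,"ry":0,"rz":0},{"x":-50,"y":0,"z":-10,"rx":0,"ry":0,"rz":0},{"x":-75,"y":0,"z":-15,"rx":0,"ry":0,"rz":0},{"x":-100,"y":0,"z":-20,"rx":0,"ry":0,"rz":0},{"x":-125,"y":0,"z":-25,"rx":0,"ry":0,"rz":0}]' | grep -E "pos|force: \["
python3 - <<'E'
from h import *
im=env.camera('wrist');cv2.imwrite('pics/w6.png',im); env.camera('side'); env.camera('top')
for c in ('wrist','side','top'):
 for n,z in (('fork_handle',.15),('olive_jar_top',.104)):
  for q in env.place_of(n,c)[:1]: print(c,n,q,at_z(c,q['point'],z).round(4),totool(at_z(c,q['point'],z)).round())
E
```

```text
position: [0.5261, 0.0121, 0.2121]
force: [0.5, 0.1, -0.1]
position: [0.5353, -0.1133, 0.237]
force: [0.8, 0.1, 0.6]
wrist olive_jar_top {'point': [329.2, 204.3], 'score': 0.93} [ 0.5386 -0.0933  0.104 ] [ 18.   5. 132.]
side fork_handle {'point': [352.0, 241.9], 'score': 0.9} [0.5274 0.0393 0.15  ] [151.   3.  86.]
side olive_jar_top {'point': [389.5, 224.4], 'score': 0.82} [ 0.5371 -0.0852  0.104 ] [ 25.   4. 132.]
top fork_handle {'point': [309.8, 300.5], 'score': 0.68} [0.5239 0.0444 0.15  ] [156.  -0.  86.]
top olive_jar_top {'point': [403.7, 293.0], 'score': 0.93} [ 0.5355 -0.0934  0.104 ] [ 18.   1. 132.]
```

View pics/w6.png

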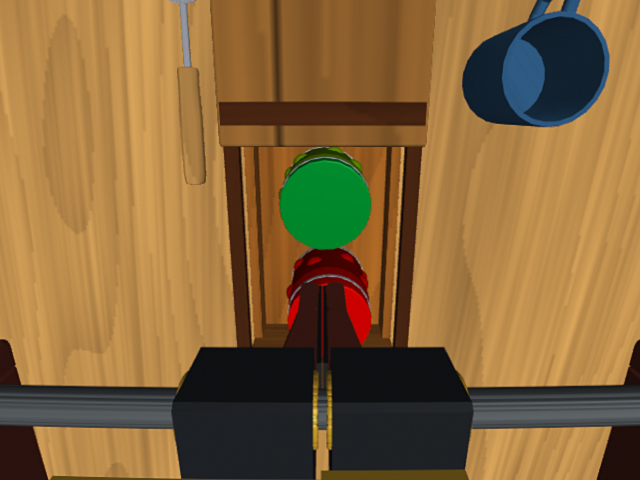

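The cover is clear of the olive jar and the green lid is centred at (326,204). Top and wrist views agree on it: +19 mm in tool x, +3 mm in tool y. I'll go down to about 30 mm between tips and lid, and hold for over 2 s.

```bash

python3 -m pendant '[{"x":5,"y":1,"z":10,"rx":0,"ry":0,"rz":0},{"x":12,"y":2,"z":28,"rx":0,"ry":0,"rz":0},{"x":19,"y":3,"z":48,"rx":0,"ry":0,"rz":0},{"x":19,"y":3,"z":68,"rx":0,"ry":0,"rz":0},{"x":19,"y":3,"z":85,"rx":0,"ry":0,"rz":0}]' | grep -E "pos|force: \["
for i in 1 2 3 4 5 6; do python3 -m pendant '[{"x":0,"y":0,"z":0,"rx":0,"ry":0,"rz":0},{"x":0,"y":0,"z":0,"rx":0,"ry":0,"rz":0},{"x":0,"y":0,"z":0,"rx":0,"ry":0,"rz":0},{"x":0,"y":0,"z":0,"rx":0,"ry":0,"rz":0},{"x":0,"y":0,"z":0,"rx":0,"ry":0,"rz":0}]' | grep -E "t:|pos|force: \["; done
python3 - <<'E'
from h import *
cv2.imwrite('pics/s7.png',env.camera('side'))
E
```

```text
position: [0.5366, -0.0915, 0.1496]
force: [-0.3, -0.3, -0.4]
t: 11.87
position: [0.5377, -0.0933, 0.1526]
force: [-0.0, 0.7, 0.3]
t: 12.28
position: [0.5371, -0.0933, 0.1517]
force: [0.2, 0.1, 0.2]
t: 12.7
position: [0.5371, -0.0933, 0.1516]
force: [-0.7, 0.4, 0.5]
t: 13.12
position: [0.5371, -0.0933, 0.1516]
force: [0.0, 0.5, 0.4]
t: 13.53
position: [0.5371, -0.0932, 0.1516]
force: [0.2, -0.3, 0.3]
t: 13.95
position: [0.5371, -0.0932, 0.1516]
force: [0.6, 0.2, 0.8]
```

View pics/s7.png

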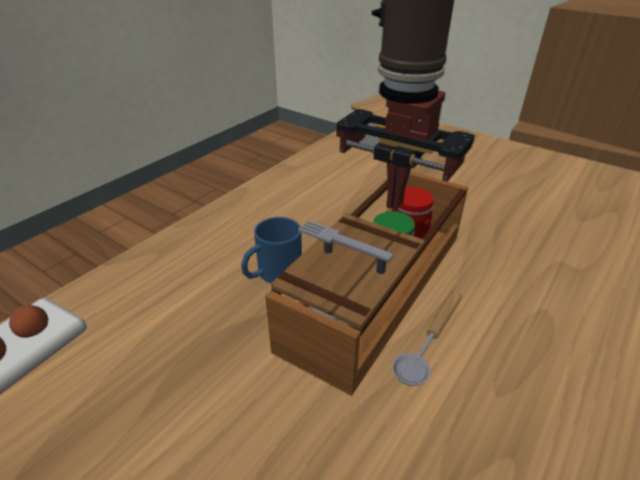

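The side view shows the fingertips just above the green lid at (394,222). The cover is at the +y end, with the fork about +93 mm from the crate centre, which matches the 185 mm stop. Mug and spoon look unmoved. Raising now.

```bash

python3 -m pendant '[{"x":0,"y":0,"z":-15,"rx":0,"ry":0,"rz":0},{"x":0,"y":0,"z":-40,"rx":0,"ry":0,"rz":0},{"x":0,"y":0,"z":-65,"rx":0,"ry":0,"rz":0},{"x":0,"y":0,"z":-90,"rx":0,"ry":0,"rz":0},{"x":0,"y":0,"z":-110,"rx":0,"ry":0,"rz":0}]' | grep -E "pos|force: \["
python3 -m pendant '[{"x":0,"y":0,"z":-25,"rx":0,"ry":0,"rz":0},{"x":0,"y":0,"z":-50,"rx":0,"ry":0,"rz":0},{"x":0,"y":0,"z":-75,"rx":0,"ry":0,"rz":0},{"x":0,"y":0,"z":-90,"rx":0,"ry":0,"rz":0},{"x":0,"y":0,"z":-90,"rx":0,"ry":0,"rz":0}]' | grep -E "pos|force: \["
python3 -m pendant '[{"x":0,"y":0,"z":0,"rx":0,"ry":0,"rz":0},{"x":0,"y":0,"z":0,"rx":0,"ry":0,"rz":0},{"x":0,"y":0,"z":0,"rx":0,"ry":0,"rz":0},{"x":0,"y":0,"z":0,"rx":0,"ry":0,"rz":0},{"x":0,"y":0,"z":0,"rx":0,"ry":0,"rz":0}]' | grep -E "pos|force: \["
python3 -c "
from plant import env
print(env.get_obs()['position'],env.job_done())"
```

```text
position: [0.5372, -0.0936, 0.2634]
force: [0.1, 0.1, 0.1]
position: [0.5383, -0.0939, 0.3549]
force: [0.3, 0.4, 0.9]
position: [0.5367, -0.0932, 0.3509]
force: [0.7, 0.5, -0.9]
the job is handed in; nothing more can be done
[ 0.5367479  -0.09319666  0.35086139] None
```

I pushed the cover open to its stop, pointed about 30 mm above the middle of the olive jar's lid for over 2 s, then raised the hand 20 cm and handed the job in; no verdict came back, but I saw no contact with a jar and no shift of the mug or spoon.

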